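Scrap the worn bush, release the press catch and hold the press lever down

ROBOT

A 7-joint arm with a two-finger parallel gripper is mounted at the origin on the work surface. World frame = base frame: x ahead of the robot, y to its left, z up, the work surface at z = 0. Lengths are in mm, angles in rad, forces in N, time in s.
With the tool pointing down it reaches from about 425 to 875 mm from the base axis. Payload 8.4 kg.
Tool frame: the origin (TCP) lies on the centre line of the jaws, within the pads' length; the fingertips stand 19 mm ahead of it and the grasp point (between the pads) is the TCP; x points along the fingers, y is the direction in which the jaws open and shut, and the axes are right-handed (so a half turn about x gives the same grasp; the last joint's range is limited). The gripper opens to 85 mm and grips with 20 to 120 N. Pads are 22 mm wide; open, the fingers measure 114 mm over their backs; the gripper's body (76 mm by 85 mm) begins 54 mm behind the grasp point. The pads swing forward as they close: fully open they stand 13 mm farther back than shut.
Start: joints at [1.118, 0.333, 0.04, 1.465, -0.013, 1.343, -0.059], TCP at [225.179, -609.72, 228.708] pointing down, gripper open.
Joint ranges: [-2.58, 2.58], [-0.38, 2.09], [-1.3, 1.39], [0.25, 2.4], [-1.5, 4.64], [0.08, 2.09], [-2.65, 2.65]. Speed limits (rad/s): [2.22, 2.22, 2.79, 2.79, 3.14, 3.14, 3.14].

INTERFACE

Orientations are given as a unit quaternion [x, y, z, w].
In Python, from station import bot gives the robot as it stands. The module is installed in compiled form; this text tells all that it offers.
- The arm moves only by the shell command python3 -m inch 'ROWS' [OPENING] [FORCE]. ROWS is JSON, one flat list of numbers, 6 for each row, row after row: the shift along the tool's x, y, z in cm, then the turn, a rotation vector about the tool's x, y, z in degrees. In form: [x, y, z, wx, wy, wz, x, y, z, wx, wy, wz, ...]. A call has exactly 5 rows; each row is the pose to reach, as a shift and turn from the pose commanded when the call began, along the tool's axes at that moment; what a row does not reach only later rows make up. A row lasts 1/8 s, in which the tool goes at most 62.5 mm and 10.7 degrees, less where a joint would pass 70% of its speed; a pose out of reach is approached as far as the arm can. A call with a gripper value outside its range is refused whole. OPENING is the opening, from 0 (shut) to 1 (fully open), set as the call begins (- or left out, the last holds). The fingers move at their own pace and stop on an object; FORCE is the grip in N (left out, the last holds). Time passes only in rows, so rows that repeat a pose let the fingers close, or fill a call up. It gives the time, the measured TCP pose, the force and the opening at its end, in the units of the state.
- bot.observe(): the state, without advancing time (a new reading comes with each control period).
- bot.snapshot(name): name is "scene" or "side" or "wrist"; returns the picture (384x512x3 uint8, red, green, blue); there is no depth.
- bot.camera_info(name): a dict with "fx", "fy", "cx", "cy" (pixels), "xyz" and "rotation" of the camera in the world. Camera axes: x right, y up, looking along -z (the intrinsics and any distortion apply to the point x, -y, -z); pixel columns grow to the right and rows downward; lengths in mm; the calibration is good to about 2 mm. A picture is of the moment at which its call begins: read the wrist's pose just before it. camera_info takes no time and is no camera call; for the wrist camera it gives the pose at the moment of the call.
- bot.finish_job(): hands the job in, once; it reports no verdict.
The state is a dict: "clock": time; "joint_pos": joint angles; "dq": joint speeds; "joint_efforts": joint torques, N m; "position": TCP position; "ee_rot": TCP orientation; "force": force on the tool from outside, world axes, zero at the start; "torque": the same for the moment, N m; "finger_gap": opening from 0.0 (shut) to 1.0 (fully open).
Only numpy, scipy, OpenCV 4.12 (cv2) and the standard library are available. Lean on these libraries where they do the work, as an engineer would, in place of code of your own. Each camera call takes 0.05 s, during which the arm holds its last target.

TASK

Drop the worn, rust-brown bush into the yellow scrap crate and leave the two clean ones standing. Then flip the red safety catch of the green hand press outwards, away from the press's column, well over from under the lever's lug, and only then pull the press lever by its black grip towards the front of the press, down to its stop, so that the ram pushes the new bush home. Finish while still holding the lever there with the gripper (it springs back if let go), the catch left open and everything else on the bench left alone.

Things in the scene. Friction and masses are not known exactly. Their poses are not given: they have to be found in the camera images.
- worn_bush: Worn suspension bush to be scrapped: upright solid cylinder, 38 mm diameter, 50 mm high, rust brown all over, about 150 g. Origin at the centre of its underside, z up. It stands on the plywood board in one of three places in a row, the other two taken by the clean bushes.
- clean_bush_a: Clean spare bush, bright steel with a blue top face, 38 mm diameter, 50 mm high, standing on the board; leave it. Origin at the centre of its underside.
- clean_bush_b: Second clean spare bush, same as the other; leave it. Origin at the centre of its underside.
- bush_board: Fixed plywood board, 110 mm (x) by 260 mm (y) by 12 mm thick, on which the three bushes stand in a row along its y axis, 85 mm apart (within some 5 mm). Origin at the centre of its underside, on the bench.
- scrap_crate: Open yellow plastic crate, fixed to the bench: 200 mm (x) by 160 mm (y), 85 mm high, walls and floor 5 mm. Origin at the centre of its underside, z up.
- press: Green hand press, fixed. Origin on the bench under its middle, z up; x from its front to its column at the back; lever and red catch on its -y side. Press-frame mm: foot x -125..115, y -75..75, 30 high; column x 28..102, y -40..40, and head x -85..85, y -37..37, z 215..300, with a plate on it up to 312. Lever, grip and catch lie at y -95..-225. The lever is pulled to the front, -x.
- catch (a joint): Safety catch, rad. 0 to 0.1 at the start: upright, its red prop under the lever's lug, so the lever can move only about 0.1 rad. Grows to 1.5 as its ball knob is swung outwards (press -y) and down. Counts as open when swung well over, past 0.9. Light friction (1.5 N at the knob); it stays where it is left.
- catch_knob (a point): Centre of the catch's red ball knob, 26 mm diameter, on a 10 mm steel stem, 80 mm from the hinge axis; press-frame x -105, y -110, z +165 mm when upright. The lever's lug ends 32 mm behind (+x of) it, seen along x.
- catch_hinge (a point): Point on the catch's hinge axis right below the upright knob: press-frame (-105, -110, +85) mm. The axis runs along the press's x; knob at angle q lies at hinge + 80 mm * (sin q along press -y, cos q up).
- lever (a joint): Press lever, rad. 0 = at rest leaning back (away from the front); grows as the grip is pulled to the front (press -x) and down; stop at 1.1. A return spring and the ram resist with about 5 N at the grip at first and up to about 15 N at the stop; let go, it springs back.
- press_grip: Black round grip of the lever: bar 24 mm diameter, 100 mm long along its own and the press's y axis, freely turning about that axis like a sleeve. Origin at its middle; at rest at press-frame (+35, -172, +286) mm, at the stop near (-105, -172, +242) mm. Its inner end joins the lever arm, 12 mm inward.
- lever_hinge (a point): Point on the lever's hinge axis level with the middle of the grip: press-frame (0, -172, +150) mm. The axis runs along the press's y; the grip's centre is 140 mm from it and lies at hinge + 140 mm * (-sin(q - 0.25) along press x, cos(q - 0.25) up) at lever value q.
- new_bush (a joint): How far the new bush under the ram has been pushed into its eye, m: 0 = standing 17 mm proud, about 0.016 with the lever at its stop = home. It stays where pushed.
- oil_bottle: Black bottle with red cap, 64 mm diameter, 190 mm high; leave it. Origin under its centre.
- bolt_jar: Clear jar with grey lid, 70 mm diameter, 90 mm high; leave it. Origin under its centre.
- wrench: Steel spanner lying on the bench; leave it. Origin under its middle.
- hammer: Hammer lying on the bench; leave it. Origin under its middle.
- screwdriver: Screwdriver with orange handle lying on the bench; leave it. Origin under its middle.
- mug: Blue mug, 80 mm across, 90 mm high; leave it. Origin under its centre.
Things that resemble listed ones, but are neither listed nor needed, are in the scene too. What is meant by the worn_bush is not purple, and is the larger of those in its own colour. Leave any pink look-alike of the clean_bush_a alone.

How it is judged:
By the outcome, as a careful person would: the job done as asked, in the order asked, and still so for the second after the job is handed in, while the arm keeps its last pose, push and grip.
It also fails if it takes over 70 s, if anything falls off the work surface, if the arm or the gripper's body presses on something with over 40 N, if the wrist force passes 120 N, or if a joint passes its speed limit or range.

## Working session

There is one attempt and no reset: what is moved stays moved. The work goes in short steps, Python scripts to look and compute and a shell command to move; the robot and the scene stay as the last step left them, time stands still between calls to the robot, and variables do not carry over. Pictures are saved under pics/ and viewed, and the job is handed in when it is done.

```bash
mkdir -p pics; ls
python3 - <<'E'
from station import bot
import cv2,json
s=bot.observe()
print({k:(v if not hasattr(v,'tolist') else v.tolist()) for k,v in s.items()})
for n in ["scene","side","wrist"]:
    print(n,bot.camera_info(n))
    im=bot.snapshot(n); cv2.imwrite(f"pics/{n}0.png",im[:,:,::-1])
E
```

```text
pics
{'clock': 0.0, 'joint_pos': [1.1178249764718282, 0.33390429742695993, 0.039881154748442206, 1.466262720160688, -0.013385362184687553, 1.3433086050723433, -0.05851057382324978], 'dq': [0.0008789570487302324, -0.00034941387745940133, 0.00034279443554576406, -0.0009495645096520467, 0.0006146858095494719, 0.000610635331164975, 0.00026155681018829354], 'joint_efforts': [0.00027045883143728133, -65.85481882095337, 1.3653632998466492, -40.555933713912964, 0.016848610248416662, 0.012536955764517188, 4.307433130179561e-06], 'position': [224.9894254148127, -609.3300687553924, 227.8298353776241], 'ee_rot': [-0.6959309198385114, -0.12496814718679876, 0.6962193711592973, -0.12386163338166668], 'force': [-0.12023907108878643, 0.14316567154856644, 0.5475885842777489], 'torque': [-0.03419650583289958, 0.011960023935267825, 0.0005273084716952333], 'finger_gap': 0.9973351698554779}
scene {'fx': 369.2240775591786, 'fy': 369.2240775591786, 'cx': 257.932357692651, 'cy': 190.52388160405746, 'xyz': array([1069.82811298, -443.03354184, 1140.75333547]), 'rotation': array([0.30016351, 0.13200697, 0.37336501, 0.86779871])}
side {'fx': 409.2598237947841, 'fy': 409.2598237947841, 'cx': 255.25041953474027, 'cy': 182.62762478343507, 'xyz': array([238.79164519, 934.49939634, 972.33715449]), 'rotation': array([-0.07004625,  0.40775848,  0.90074995, -0.13219709])}
wrist {'fx': 315.2540718957957, 'fy': 315.2540718957957, 'cx': 253.74524022902688, 'cy': 186.38425786029464, 'xyz': array([ 293.19054589, -584.05628002,  373.96401708]), 'rotation': array([-0.11574234,  0.08256356, -0.5661665 ,  0.81193748])}
```

View pics/scene0.png

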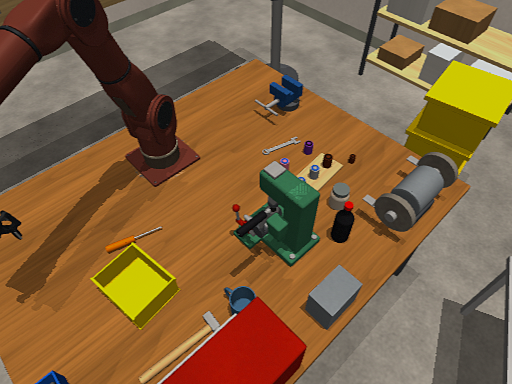

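View pics/side0.png

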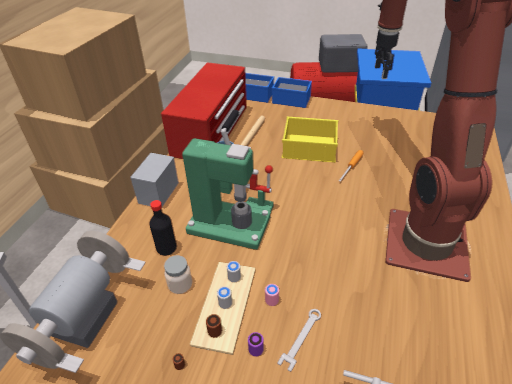

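View pics/wrist0.png

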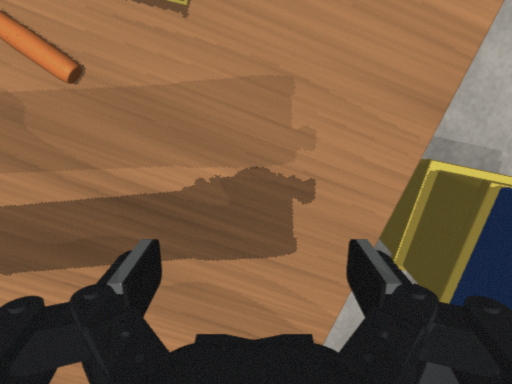

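```bash
cat > h.py <<'E'
import numpy as np, cv2
from scipy.spatial.transform import Rotation as R
from station import bot
def cam(n):
    c=bot.camera_info(n); return c
def proj(c,p):
    q=R.from_quat(c['rotation']).inv().apply(np.atleast_2d(p)-c['xyz'])
    return np.c_[c['cx']+c['fx']*q[:,0]/-q[:,2], c['cy']+c['fy']*-q[:,1]/-q[:,2]]
def ray(c,u,v):
    d=np.array([(u-c['cx'])/c['fx'],-(v-c['cy'])/c['fy'],-1.]); d=R.from_quat(c['rotation']).apply(d)
    return c['xyz'],d/np.linalg.norm(d)
def onz(c,u,v,z):
    o,d=ray(c,u,v); return o+d*(z-o[2])/d[2]
def tri(rs):
    A=0;b=0
    for o,d in rs:
        P=np.eye(3)-np.outer(d,d);A=A+P;b=b+P@o
    p=np.linalg.solve(A,b)
    return p,[np.linalg.norm((np.eye(3)-np.outer(d,d))@(p-o)) for o,d in rs]
def blobs(im,lo,hi,amin=8,box=None):
    hsv=cv2.cvtColor(im,cv2.COLOR_RGB2HSV)
    m=cv2.inRange(hsv,np.array(lo),np.array(hi))
    n,l,s,c=cv2.connectedComponentsWithStats(m)
    return [(c[i].round(1).tolist(),s[i].tolist()) for i in range(1,n) if s[i][4]>=amin and (box is None or (box[0]<c[i][0]<box[2] and box[1]<c[i][1]<box[3]))]
def crop(im,x0,y0,x1,y1,k,name):
    cv2.imwrite(name,cv2.resize(im[y0:y1,x0:x1,::-1],None,fx=k,fy=k,interpolation=cv2.INTER_CUBIC))
E
python3 - <<'E'
from h import *
for n,b in [("scene",(215,130,365,270)),("side",(140,130,300,380))]:
    im=cv2.imread(f"pics/{n}0.png")[:,:,::-1]
    k=5 if n=="scene" else 2.4
    crop(im,*b,k,f"pics/{n}0c.png")
im=cv2.imread("pics/side0.png")[:,:,::-1]
crop(im,180,130,290,250,5,"pics/side0d.png")
crop(im,160,250,300,380,4.5,"pics/side0e.png")
s=bot.observe();print(proj(cam("scene"),s['position']),proj(cam("side"),s['position']))
E
```

```text
[[  8.11385298 253.31426915]] [[379.34988734  76.31084787]]
```

View pics/scene0c.png

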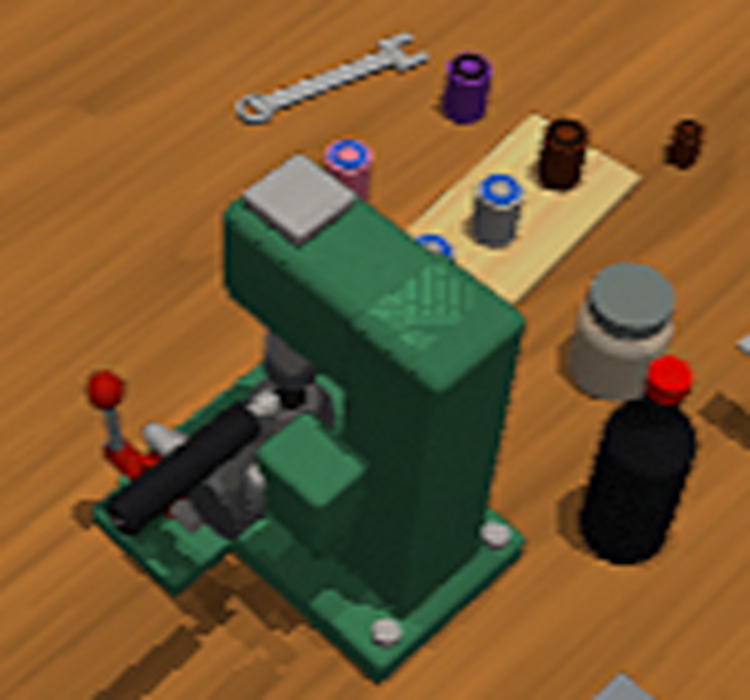

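View pics/side0d.png

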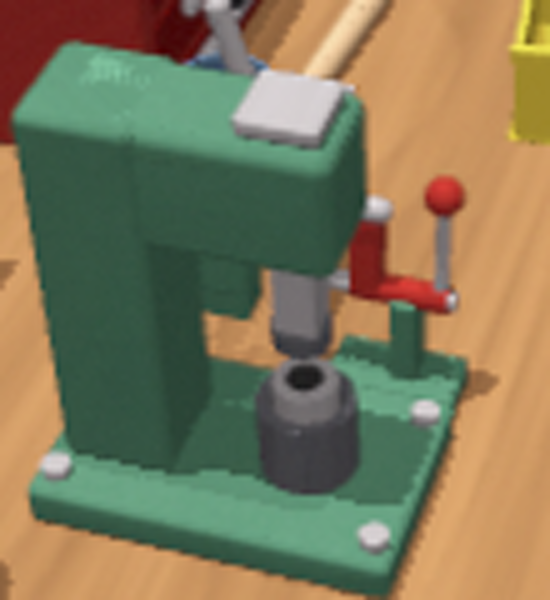

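View pics/side0e.png

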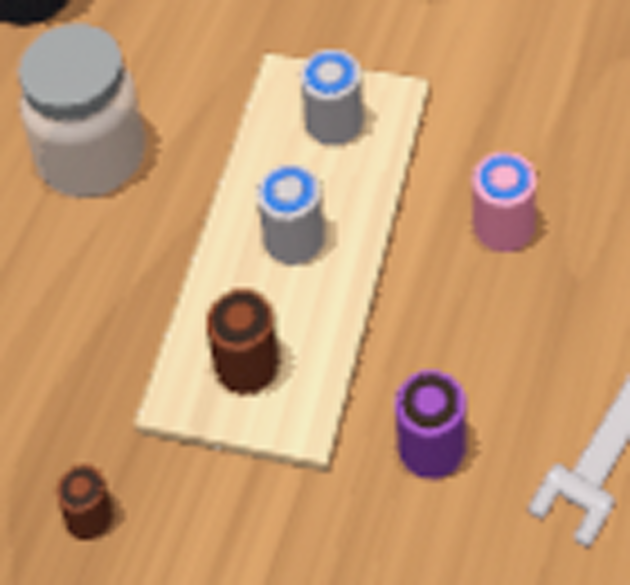

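Candidates for the worn bush: brown on the board (side ~213,325), small brown off the board (179,362) and purple (256,344). The one on the board fits: it is brown, it is the larger of the two browns, and it stands in the row. The crop confirms this.

```bash
cat > m1.py <<'E'
from h import *
from scipy.optimize import least_squares
S=cam("scene");D=cam("side")
sc=lambda x,y:(215+x/5,130+y/5); sd=lambda x,y:(180+x/5,130+y/5); se=lambda x,y:(160+x/4.5,250+y/4.5)
print("worn",tri([ray(S,*sc(566,132)),ray(D,*se(240,317))]),onz(S,*sc(566,132),62),onz(D,*se(240,317),62))
print("cleanB",tri([ray(S,*sc(498,190)),ray(D,*se(289,189))]))
print("cleanA",onz(D,*se(331,73),62))
print("purple", onz(D,*se(431,402),50),"small",onz(D,*se(83,485),30),'pink',onz(D,*se(503,178),50))
print("knob",tri([ray(S,*sc(105,389)),ray(D,*sd(445,195))]))
obs=[(S,sc(105,389),(-105,-110,165)),(D,sd(445,195),(-105,-110,165)),(S,sc(380,665),(115,-75,30)),(S,sc(524,540),(115,75,30)),
 (D,sd(390,570),(-125,75,30)),(D,sd(35,490),(115,75,30)),(S,sc(118,517),(35,-222,286)),(S,sc(255,415),(35,-122,286)),(D,sd(465,362),(-125,-75,30))]
def f(p,full=False):
    r=[]
    for c,px,X in obs:
        W=R.from_euler('z',p[2]).apply(X)+[p[0],p[1],0]
        r.append(proj(c,W)[0]-px)
    return np.array(r) if full else np.ravel(r)
best=min((least_squares(f,[600,0,a],loss='soft_l1') for a in np.arange(-3,3.1,1)),key=lambda s:s.cost)
print(best.x,best.cost);print(f(best.x,True).round(1))
im=cv2.imread("pics/scene0.png")[:,:,::-1]
for n,z in (("scene",85),("side",85)):
    im=cv2.imread(f"pics/{n}0.png")[:,:,::-1]
    print(n,blobs(im,(25,150,60),(35,255,255),100))
E
python3 m1.py
```

```text
worn (array([511.99028191, 461.45015582,  60.61687967]), [np.float64(1.9030709744246161), np.float64(1.903070974424751)]) [514.34654817 461.24973143  62.        ] [509.9518641 461.180838   62.       ]
cleanB (array([514.98376523, 376.45632767,  58.83668226]), [np.float64(1.5508590860043627), np.float64(1.550859086004497)])
cleanA [516.95401151 292.93355101  62.        ]
purple [398.14709751 472.13269399  50.        ] small [562.83418574 558.19716117  30.        ] pink [398.55164707 327.56968785  50.        ]
knob (array([506.10528892, -18.55844498, 163.10148786]), [np.float64(2.1019830341549377), np.float64(2.1019830341550896)])
[6.09116371e+02 9.60804244e+01 2.41943467e-02] 12.79353789397167
[[ 0.  -0.8]
 [-1.   0.1]
 [-0.2 -0.2]
 [-0.2 -2.6]
 [ 0.9 -1. ]
 [-2.2 -0.2]
 [-0.3  1. ]
 [-1.6 -0.1]
 [-1.9  6.4]]
scene [([459.9, 110.5], [405, 60, 107, 114, 6165]), ([136.3, 284.9], [90, 242, 90, 88, 3720])]
side [([311.1, 133.9], [282, 117, 56, 29, 590])]
```

```bash
sed -i 's/,(D,sd(465,362),(-125,-75,30))//' m1.py; python3 m1.py | tail -12 | head -9
python3 - <<'E'
from h import *
S=cam("scene");D=cam("side")
im=cv2.imread("pics/scene0.png")[:,:,::-1]
crop(im,80,230,190,340,5,"pics/crate.png")
im=cv2.imread("pics/side0.png")[:,:,::-1]
crop(im,270,100,380,200,5,"pics/crate2.png")
E
```

```text
knob (array([506.10528892, -18.55844498, 163.10148786]), [np.float64(2.1019830341549377), np.float64(2.1019830341550896)])
[609.82383078  96.77818737 -18.83045077] 5.994903930745576
[[ 0.3 -1. ]
 [-1.2  0.4]
 [-0.1 -0.1]
 [ 0.1 -2.4]
 [ 0.4 -0.7]
 [-2.5 -0.2]
 [-0.3  0.8]
```

View pics/crate.png

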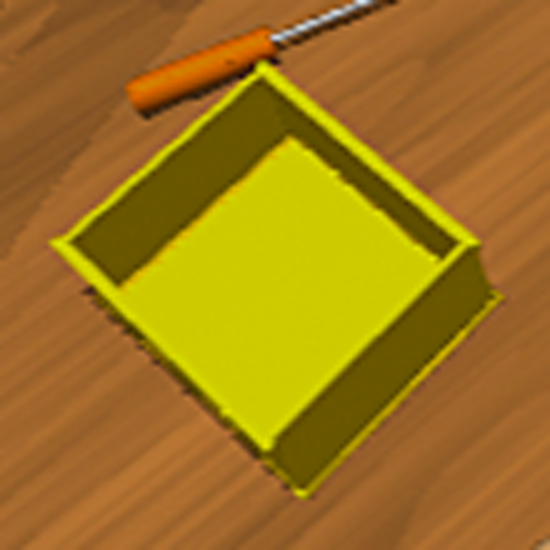

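```bash
cat >> h.py <<'E'
def goal(p,ydir,xdir=(0,0,-1)):
    "print shift (cm) and rotvec (deg) in the present tool frame to reach p with tool x=xdir, tool y ~ ydir (either sign: both listed)"
    s=bot.observe(); R0=R.from_quat(s['ee_rot'])
    print('clk',round(s['clock'],2),'pos',np.round(s['position'],1),'F',np.round(s['force'],1),'gap',round(s['finger_gap'],3),'j',np.round(s['joint_pos'],2))
    x=np.array(xdir,float);x/=np.linalg.norm(x)
    for sg in (1,-1):
        y=sg*np.array(ydir,float);y-=x*(x@y);y/=np.linalg.norm(y)
        Rt=R.from_matrix(np.c_[x,y,np.cross(x,y)])
        print(sg,'shift cm',np.round(R0.inv().apply(np.array(p)-s['position'])/10,2),'rot deg',np.round((R0.inv()*Rt).as_rotvec(degrees=True),1))
E
python3 - <<'E'
from h import *
s=bot.observe()
print(R.from_quat(s['ee_rot']).as_matrix().round(3))
S=cam("scene")
c=[onz(S,80+x/5,230+y/5,85) for x,y in [(262,65),(478,242),(270,450),(55,242)]]
print(np.round(c,1),np.mean(c,0))
goal([430,-150,300],[1,0,0])
goal([512,461,200],[1,0.02,0])
E
```

```text
[[-0.001  0.346 -0.938]
 [ 0.001 -0.938 -0.346]
 [-1.    -0.001  0.   ]]
[[ 335.8 -324.    85. ]
 [ 536.  -294.    85. ]
 [ 558.9 -455.1   85. ]
 [ 356.8 -483.    85. ]] [ 446.88362745 -389.01502401   85.        ]
clk 0.15 pos [ 225.1 -609.4  228. ] F [ 0.4 -0.6 -0.5] gap 0.998 j [ 1.12  0.33  0.04  1.47 -0.01  1.34 -0.06]
1 shift cm [ -7.16 -36.01 -35.14] rot deg [-69.7  -0.    0.1]
-1 shift cm [ -7.16 -36.01 -35.14] rot deg [1.103e+02 1.000e-01 0.000e+00]
clk 0.15 pos [ 225.1 -609.4  228. ] F [ 0.4 -0.6 -0.5] gap 0.998 j [ 1.12  0.33  0.04  1.47 -0.01  1.34 -0.06]
1 shift cm [  2.91 -90.47 -64.  ] rot deg [-70.9  -0.    0.1]
-1 shift cm [  2.91 -90.47 -64.  ] rot deg [1.091e+02 1.000e-01 0.000e+00]
```

```bash
python3 -m inch '[-7,-36,-35,-50,0,0,-7,-36,-35,-50,0,0,-7,-36,-35,-50,0,0,-7,-36,-35,-50,0,0,-7,-36,-35,-50,0,0]'; python3 -c "
from h import *
goal([430,0,300],[1,0.02,0])"
```

```text
clock: 0.78
position: [351.1, -324.8, 272.1]
ee_rot: [-0.577, -0.408, 0.577, -0.408]
force: [0.8, -0.4, -0.1]
finger_gap: 0.999
clk 0.78 pos [ 351.1 -324.8  272.1] F [ 0.8 -0.4 -0.1] gap 0.999 j [ 0.9  -0.03 -0.24  1.79 -0.01  1.38  0.32]
1 shift cm [ -2.8   -3.37 -33.25] rot deg [-20.6   0.    0. ]
-1 shift cm [ -2.8   -3.37 -33.25] rot deg [159.4   0.   -0. ]
```

```bash
python3 -m inch '[-3,-3.5,-33.5,-20.5,0,0,-3,-3.5,-33.5,-20.5,0,0,-3,-3.5,-33.5,-20.5,0,0,-3,-3.5,-33.5,-20.5,0,0,-3,-3.5,-33.5,-20.5,0,0]'; python3 -c "
from h import *
goal([505,461,220],[1,0.02,0])"
```

```text
clock: 1.4
position: [424.7, -22.5, 299.8]
ee_rot: [0.497, 0.503, -0.497, 0.504]
force: [2.1, -0.9, 0.1]
finger_gap: 0.998
clk 1.4 pos [424.7 -22.5 299.8] F [ 2.1 -0.9  0.1] gap 0.998 j [ 0.63 -0.15 -0.6   1.83 -0.09  1.44  0.07]
1 shift cm [  7.96   8.67 -48.24] rot deg [-0.4  0.  -0. ]
-1 shift cm [  7.96   8.67 -48.24] rot deg [ 1.796e+02 -0.000e+00 -1.000e-01]
```

```bash
python3 -m inch '[0,5,-31,0,0,0,0,5,-31,0,0,0,0,5,-31,0,0,0,0,5,-31,0,0,0,0,5,-31,0,0,0]'; python3 -c "
from h import *
goal([512,461,200],[1,0.02,0])"
```

```text
clock: 2.02
position: [470.8, 286.1, 299.9]
ee_rot: [0.497, 0.503, -0.497, 0.503]
force: [0.9, 0.1, 1.2]
finger_gap: 0.997
clk 2.02 pos [470.8 286.1 299.9] F [0.9 0.1 1.2] gap 0.997 j [ 0.24  0.22 -1.01  1.56  0.19  1.46 -0.76]
1 shift cm [  9.99   4.32 -17.44] rot deg [-0.5  0.  -0.1]
-1 shift cm [  9.99   4.32 -17.44] rot deg [ 1.795e+02 -1.000e-01 -0.000e+00]
```

```bash
python3 -m inch '[10,4.3,-17.4,0,0,0,10,4.3,-17.4,0,0,0,10,4.3,-17.4,0,0,0,10,4.3,-17.4,0,0,0,10,4.3,-17.4,0,0,0]'; python3 -c "
from h import *
goal([512,461,200],[1,0.02,0])
c=cam('wrist');im=bot.snapshot('wrist');cv2.imwrite('pics/w1.png',im[:,:,::-1])
print(proj(c,[[512,461,62],[512,461,12]]),c)"
```

```text
clock: 2.65
position: [510.3, 459.7, 198.6]
ee_rot: [0.496, 0.504, -0.497, 0.503]
force: [-0.8, -0.4, 0.9]
finger_gap: 0.995
clk 2.65 pos [510.3 459.7 198.6] F [-0.8 -0.4  0.9] gap 0.995 j [-0.18  0.59 -0.93  1.36  0.47  1.42 -1.09]
1 shift cm [-0.14  0.17 -0.12] rot deg [-0.3  0.   0.1]
-1 shift cm [-0.14  0.17 -0.12] rot deg [ 1.797e+02  2.000e-01 -1.000e-01]
[[255.0666732  174.44145579]
 [254.97654778 163.08513093]] {'fx': 315.2540718957957, 'fy': 315.2540718957957, 'cx': 253.74524022902688, 'cy': 186.38425786029464, 'xyz': array([510.3910588 , 532.15694284, 344.61186173]), 'rotation': array([-1.41811102e-01,  5.77659177e-05,  6.94299624e-03,  9.89869387e-01])}
```

View pics/w1.png

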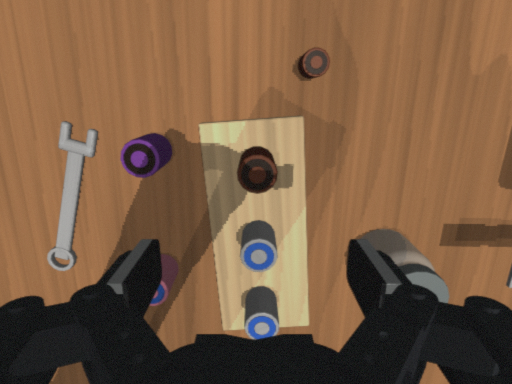

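The wrist view shows the large brown bush at (258,178) in the board row. The small brown one is at (315,62) and the purple one at (146,155), both off the board. I'll descend on the large one.

```bash
python3 -m inch '[5,0.35,0.15,0,0,0,9,0.35,0.15,0,0,0,12.5,0.35,0.15,0,0,0,14.5,0.35,0.15,0,0,0,15.6,0.35,0.15,0,0,0]';  python3 -m inch '[0,0,0,0,0,0,0,0,0,0,0,0,0,0,0,0,0,0,0,0,0,0,0,0,0,0,0,0,0,0]' 0 50; python3 -c "
from h import *
im=bot.snapshot('wrist');cv2.imwrite('pics/w2.png',im[:,:,::-1])"
```

```text
clock: 3.32
position: [515.5, 456.9, 44.1]
ee_rot: [0.497, 0.503, -0.497, 0.503]
force: [0.2, 0.0, 0.5]
finger_gap: 1.005
clock: 3.95
position: [514.9, 458.5, 45.1]
ee_rot: [0.497, 0.503, -0.496, 0.503]
force: [-1.1, -1.6, 6.2]
finger_gap: 0.419
```

View pics/w2.png

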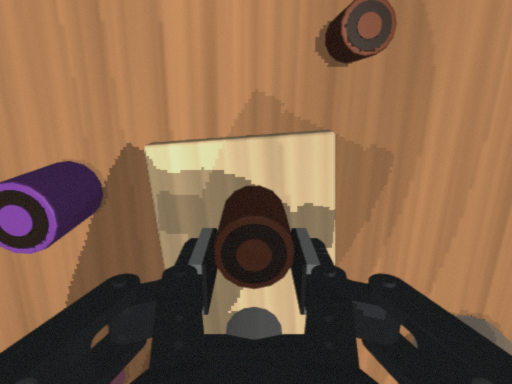

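The bush is held between the pads (at 255,250) with a gap of 0.42, about 36 mm. I'll lift it.

```bash
python3 -m inch '[-5,0,0,0,0,0,-11,0,0,0,0,0,-17,0,0,0,0,0,-23,0,0,0,0,0,-27,0,0,0,0,0]'; python3 -c "
from h import *
goal([430,150,315],[1,0,0])"
```

```text
clock: 4.62
position: [514.4, 458.3, 317.4]
ee_rot: [0.498, 0.503, -0.495, 0.503]
force: [1.0, -0.3, -3.5]
finger_gap: 0.419
clk 4.62 pos [514.4 458.3 317.4] F [ 1.  -0.3 -3.5] gap 0.419 j [-0.21  0.54 -0.95  1.17  0.43  1.62 -1.04]
1 shift cm [ 0.15 -8.86 30.71] rot deg [ 0.8 -0.1 -0.1]
-1 shift cm [ 0.15 -8.86 30.71] rot deg [-179.2    0.2   -0.2]
```

```bash
python3 -m inch '[0,-9,31,0,0,0,0,-9,31,0,0,0,0,-9,31,0,0,0,0,-9,31,0,0,0,0,-9,31,0,0,0]' && python3 -m inch '[0,0,31,0,0,0,0,0,31,0,0,0,0,0,31,0,0,0,0,0,31,0,0,0,0,0,31,0,0,0]'; python3 -c "
from h import *
goal([447,-389,180],[1,0,0])"
```

```text
clock: 5.25
position: [430.6, 154.9, 313.4]
ee_rot: [0.497, 0.503, -0.497, 0.503]
force: [1.0, -2.0, -1.2]
finger_gap: 0.422
clock: 5.88
position: [435.3, -155.2, 314.1]
ee_rot: [0.496, 0.503, -0.497, 0.504]
force: [1.4, 0.7, -1.3]
finger_gap: 0.422
clk 5.88 pos [ 435.3 -155.2  314.1] F [ 1.4  0.7 -1.3] gap 0.422 j [ 0.86 -0.07 -0.57  1.74 -0.04  1.46  0.3 ]
1 shift cm [13.43  0.84 23.38] rot deg [ 0.8  0.1 -0. ]
-1 shift cm [13.43  0.84 23.38] rot deg [-1.792e+02  1.000e-01  1.000e-01]
```

```bash
python3 -m inch '[0,0.8,6,0,0,0,2,0.8,12,0,0,0,6,0.8,18,0,0,0,10,0.8,23.4,0,0,0,13.4,0.8,23.4,0,0,0]'; python3 -c "
from h import *
goal([447,-389,50],[1,0,0])
c=cam('wrist');im=bot.snapshot('wrist');cv2.imwrite('pics/w3.png',im[:,:,::-1])"
```

```text
clock: 6.5
position: [445.7, -391.0, 178.3]
ee_rot: [0.497, 0.502, -0.498, 0.503]
force: [0.9, -0.1, -1.7]
finger_gap: 0.421
clk 6.5 pos [ 445.7 -391.   178.3] F [ 0.9 -0.1 -1.7] gap 0.421 j [ 0.99  0.28 -0.41  1.66  0.12  1.23  0.56]
1 shift cm [12.83  0.13 -0.21] rot deg [ 0.5  0.1 -0. ]
-1 shift cm [12.83  0.13 -0.21] rot deg [-1.795e+02  0.000e+00  1.000e-01]
```

View pics/w3.png

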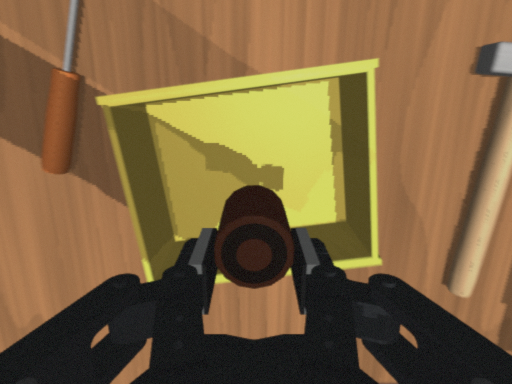

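```bash
python3 -c "
from h import *
c=cam('wrist')
p=[onz(c,u,v,85) for u,v in [(100,100),(377,61),(381,263),(148,280)]]
print(np.round(p),np.mean(p,0))"
```

```text
[[ 333. -321.   85.]
 [ 528. -293.   85.]
 [ 549. -449.   85.]
 [ 355. -467.   85.]] [ 441.29828329 -382.73540507   85.        ]
```

```bash
python3 -m inch '[5,-0.2,-0.4,0,0,0,9,-0.2,-0.4,0,0,0,11,-0.2,-0.4,0,0,0,12.6,-0.2,-0.4,0,0,0,12.6,-0.2,-0.4,0,0,0]' && python3 -m inch '[0,0,0,0,0,0,0,0,0,0,0,0,0,0,0,0,0,0,0,0,0,0,0,0,0,0,0,0,0,0]' 0.85 &&  python3 -m inch '[-5,0,0,0,0,0,-11,0,0,0,0,0,-17,0,0,0,0,0,-22,0,0,0,0,0,-25,0,0,0,0,0]'; python3 -c "
from h import *
goal([506,-17,250],[0,1,0])
c=cam('wrist');im=bot.snapshot('wrist');cv2.imwrite('pics/w4.png',im[:,:,::-1])"
```

```text
clock: 7.18
position: [444.8, -383.2, 53.6]
ee_rot: [0.497, 0.504, -0.497, 0.503]
force: [0.3, 0.5, -1.0]
finger_gap: 0.417
clock: 7.8
position: [444.7, -383.4, 53.7]
ee_rot: [0.497, 0.503, -0.497, 0.503]
force: [-0.8, -0.4, 0.4]
finger_gap: 0.85
clock: 8.43
position: [445.2, -383.5, 306.8]
ee_rot: [0.497, 0.502, -0.497, 0.505]
force: [0.8, 0.0, -0.9]
finger_gap: 0.847
clk 8.43 pos [ 445.2 -383.5  306.8] F [ 0.8  0.  -0.9] gap 0.847 j [ 0.99  0.2  -0.42  1.48  0.08  1.47  0.58]
1 shift cm [  5.61   6.56 -36.58] rot deg [-89.2   0.2  -0. ]
-1 shift cm [  5.61   6.56 -36.58] rot deg [90.8 -0.  -0.2]
```

View pics/w4.png

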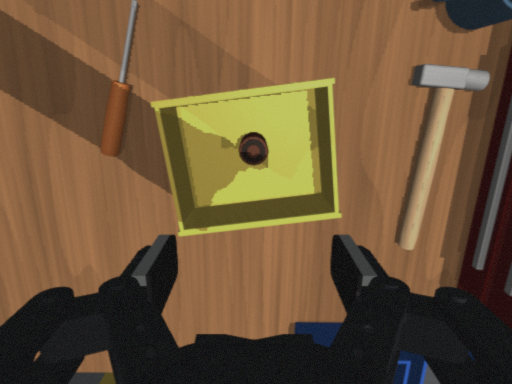

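The worn bush stands inside the crate at (254,148). Next I'll move above the catch knob, turning the jaws so they open along world y.

```bash
python3 -m inch '[2,3,-18,-50,0,0,2,3,-18,-50,0,0,2,3,-18,-50,0,0,2,3,-18,-50,0,0,2,3,-18,-50,0,0]'; python3 -c "
from h import *
goal([500,-17,285],[-0.019,1,0])"
```

```text
clock: 9.1
position: [472.3, -202.1, 283.5]
ee_rot: [0.235, 0.667, -0.235, 0.667]
force: [0.8, -0.4, -0.3]
finger_gap: 0.852
clk 9.1 pos [ 472.3 -202.1  283.5] F [ 0.8 -0.4 -0.3] gap 0.852 j [ 0.89  0.07 -0.6   1.68  0.04  1.41  1.18]
1 shift cm [-0.16 16.15 -9.45] rot deg [-39.9   0.    0. ]
-1 shift cm [-0.16 16.15 -9.45] rot deg [140.1   0.   -0. ]
```

```bash
python3 -m inch '[0,5,-3,-10,0,0,0,9,-5,-20,0,0,0,13,-7.5,-30,0,0,0,16.1,-9.5,-40,0,0,0,16.1,-9.5,-40,0,0]'; python3 -c "
from h import *
goal([500,-17,285],[-0.019,1,0])
c=cam('wrist');im=bot.snapshot('wrist');cv2.imwrite('pics/w5.png',im[:,:,::-1])
print(proj(c,[[506,-17,164]]))
for n in ('scene','side'):
  im=bot.snapshot(n);cv2.imwrite('pics/'+n+'5.png',im[:,:,::-1])"
```

```text
clock: 9.72
position: [500.5, -14.7, 283.7]
ee_rot: [-0.007, 0.707, 0.007, 0.707]
force: [-0.1, -0.4, 0.6]
finger_gap: 0.848
clk 9.72 pos [500.5 -14.7 283.7] F [-0.1 -0.4  0.6] gap 0.848 j [ 0.72  0.05 -0.79  1.7   0.04  1.4   1.51]
1 shift cm [-0.13 -0.23 -0.06] rot deg [ 0.1  0.  -0. ]
-1 shift cm [-0.13 -0.23 -0.06] rot deg [-179.9    0.     0. ]
[[249.79255095 184.29232106]]
```

View pics/w5.png

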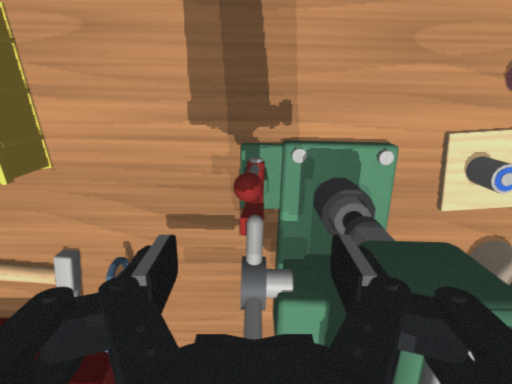

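View pics/scene5.png

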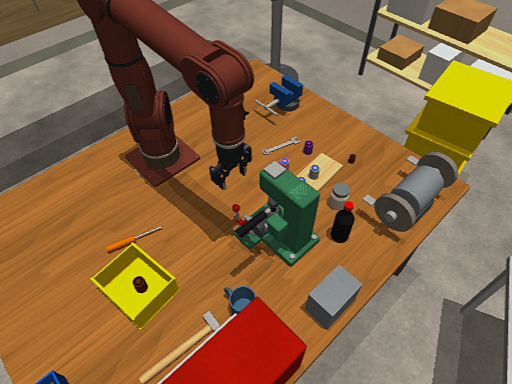

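The wrist view shows the knob at (248,186), within 2 px of the prediction, and the lug rod ending at (255,225). I'll straddle the knob with the jaws.

```bash
python3 -m inch '[2,-0.4,0.1,0,0,0,4,-0.4,0.1,0,0,0,6.5,-0.4,0.1,0,0,0,9,-0.4,0.1,0,0,0,10.8,-0.4,0.1,0,0,0]' 0.65; python3 -c "
from h import *
goal([501,-19,173],[-0.019,1,0])
c=cam('wrist');im=bot.snapshot('wrist');cv2.imwrite('pics/w6.png',im[:,:,::-1])
im=bot.snapshot('side');crop(im,200,80,300,220,4,'pics/side6.png')"
```

```text
clock: 10.5
position: [501.2, -23.5, 174.4]
ee_rot: [-0.004, 0.707, 0.004, 0.707]
force: [0.6, 0.4, 0.4]
finger_gap: 0.651
clk 10.5 pos [501.2 -23.5 174.4] F [0.6 0.4 0.4] gap 0.651 j [ 0.7   0.14 -0.79  1.86  0.1   1.19  1.46]
1 shift cm [ 0.14  0.45 -0.01] rot deg [-0.5 -0.1  0. ]
-1 shift cm [ 0.14  0.45 -0.01] rot deg [1.795e+02 0.000e+00 1.000e-01]
```

View pics/w6.png

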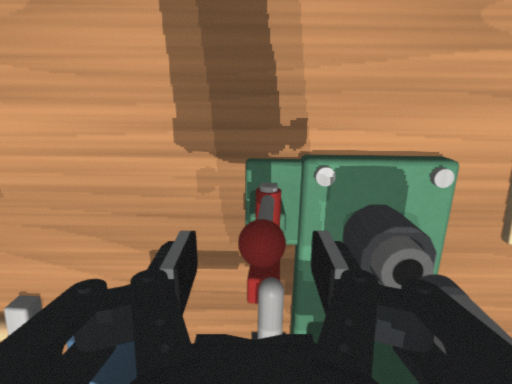

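View pics/side6.png

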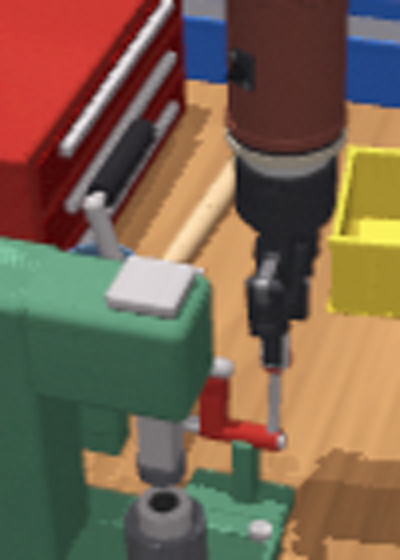

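```bash
python3 -c "
from h import *
c=cam('wrist')
s=bot.observe();p=s['position']
print(onz(c,262,243,164),onz(c,270,283,165),proj(c,[p,p+[0,0,-19],p+[0,0,-8],[506,-18,164]]))"
```

```text
[507.48465894 -17.64594051 164.        ] [531.65836536 -12.74734191 165.        ] [[252.13696584 239.04437161]
 [252.22790391 224.29104831]
 [252.17766655 232.44129852]
 [261.39587796 240.50429659]]
```

```bash
python3 -m inch '[0,-1,0.2,0,0,0,0,-2,0.2,0,0,0,0,-3,0.2,0,0,0,0.4,-4,0.2,0,0,0,1,-5,0.2,0,0,0]' && python3 -m inch '[0.6,-0.8,0,0,0,0,1.2,-1.5,0,0,0,0,2,-2.1,0,0,0,0,2.8,-2.7,0,0,0,0,3.5,-3.1,0,0,0,0]'; python3 -c "
from h import *
goal([501,-19,173],[-0.019,1,0])
c=cam('wrist');im=bot.snapshot('wrist');cv2.imwrite('pics/w7.png',im[:,:,::-1])
im=bot.snapshot('scene');crop(im,190,130,340,270,4,'pics/sc7.png')"
```

```text
clock: 11.22
position: [504.3, -73.0, 165.4]
ee_rot: [-0.005, 0.707, 0.005, 0.707]
force: [0.7, -0.0, -0.3]
finger_gap: 0.648
clock: 11.85
position: [504.6, -103.4, 129.9]
ee_rot: [-0.005, 0.707, 0.005, 0.707]
force: [-0.2, 0.4, 0.1]
finger_gap: 0.649
clk 11.85 pos [ 504.6 -103.4  129.9] F [-0.2  0.4  0.1] gap 0.649 j [ 0.77  0.21 -0.72  1.88  0.15  1.11  1.57]
1 shift cm [-4.3   8.45 -0.24] rot deg [-0.3 -0.  -0. ]
-1 shift cm [-4.3   8.45 -0.24] rot deg [179.7  -0.    0. ]
```

View pics/w7.png

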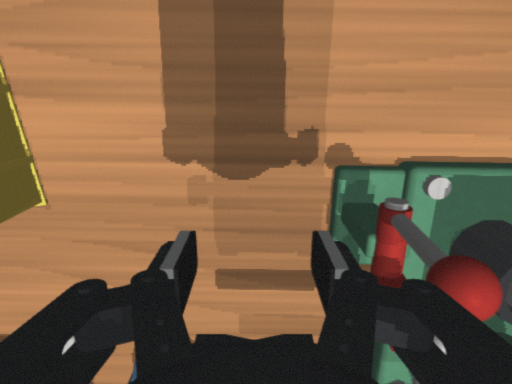

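View pics/sc7.png

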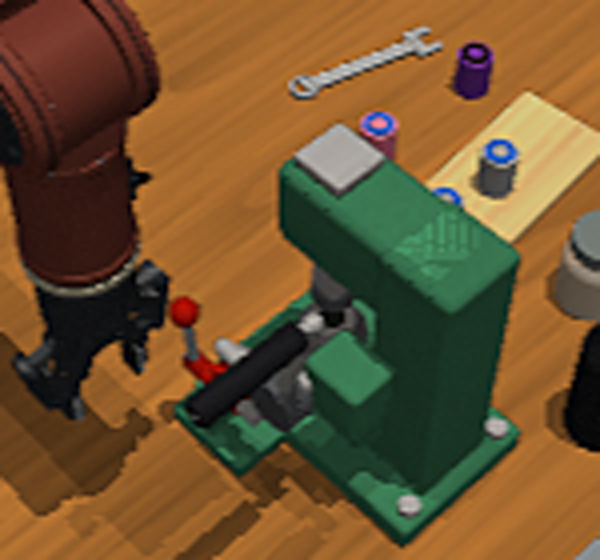

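```bash
cat >> h.py <<'E'
def wcam(pos,quat):
    "wrist camera for a given tool pose, from the mount fixed to the tool"
    s=bot.observe();c=dict(cam('wrist'));R0=R.from_quat(s['ee_rot'])
    t=R0.inv().apply(c['xyz']-s['position']);Rm=R0.inv()*R.from_quat(c['rotation'])
    Rn=R.from_quat(np.array(quat)/np.linalg.norm(quat))
    c['xyz']=np.array(pos)+Rn.apply(t);c['rotation']=(Rn*Rm).as_quat();return c
E
python3 - <<'E'
from h import *
def red(f):
    im=cv2.imread(f)[:,:,::-1]
    hsv=cv2.cvtColor(im,cv2.COLOR_RGB2HSV)
    m=cv2.inRange(hsv,(0,150,60),(6,255,255))|cv2.inRange(hsv,(174,150,60),(180,255,255))
    n,l,s,c=cv2.connectedComponentsWithStats(m)
    for i in range(1,n):
        if s[i][4]>15: print(f,c[i].round(1),s[i])
for f in ['pics/w5.png','pics/w6.png','pics/w7.png']: red(f)
W5=wcam([500.5,-14.7,283.7],[-0.007,.707,.007,.707]);W6=wcam([501.2,-23.5,174.4],[-.004,.707,.004,.707]);W7=cam('wrist')
S=cam('scene');D=cam('side')
rs=[ray(W5,248,186),ray(W6,262,243),ray(W7,465,290),ray(S,236,207.8),ray(D,269,169)]
print(tri(rs)); print(tri(rs[:3]));print(tri(rs[3:]));print(tri(rs[1:3]))
E
```

```text
pics/w5.png [249.9 194.1] [ 234  162   30   73 1184]
pics/w5.png [101.  378.7] [ 69 366  46  18 193]
pics/w6.png [258.3 200.5] [256 189  11  28 110]
pics/w6.png [262.2 249.4] [ 239  190   46  113 2566]
pics/w7.png [388.8 250.1] [ 371  204   41   84 1936]
pics/w7.png [468.5 284.6] [ 427  256   75   65 2999]
(array([507.2212704 , -18.26572759, 164.92990556]), [np.float64(0.30427514441669096), np.float64(0.7853916214940523), np.float64(1.4842477226736521), np.float64(1.7623447041157365), np.float64(3.187705558069644)])
(array([506.98523651, -18.4517207 , 167.06277505]), [np.float64(0.38926258534114805), np.float64(0.2838775014243792), np.float64(0.3999105308564884)])
(array([506.10528892, -18.55844498, 163.10148786]), [np.float64(2.1019830341549377), np.float64(2.1019830341550896)])
(array([507.50040345, -18.19004731, 166.54015907]), [np.float64(0.2047860398041736), np.float64(0.20478603980410837)])
```

Run:
```python
from h import *
c=cam('wrist');p=bot.observe()['position']
for u,v,y in [(313,233,27.6),(195,233,-27.6),(330,262,27.6),(178,270,-27.6),(345,232,27.6+13)]:
    o,d=ray(c,u,v); t=(p[1]+y-o[1])/d[1]; print(o+d*t-p)
im=cv2.imread('pics/w7.png')[:,:,::-1]; crop(im,120,200,420,384,2.5,'pics/w7c.png')
im=bot.snapshot('side');crop(im,240,80,380,220,4,'pics/side7.png')
```

```text
[-10.42129757  27.6         14.72605614]
[ -5.97382832 -27.6          6.3431892 ]
[-13.85310825  27.6         46.51341586]
[ -7.30639807 -27.6         41.9284704 ]
[-13.17010883  40.6         19.36298106]
```

View pics/w7c.png

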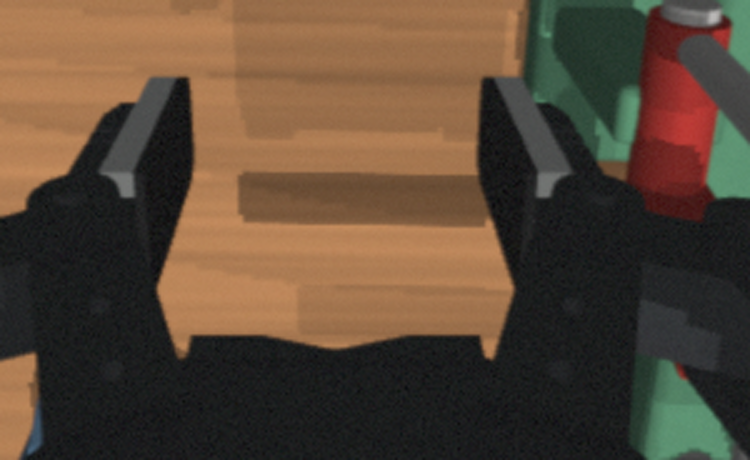

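View pics/side7.png

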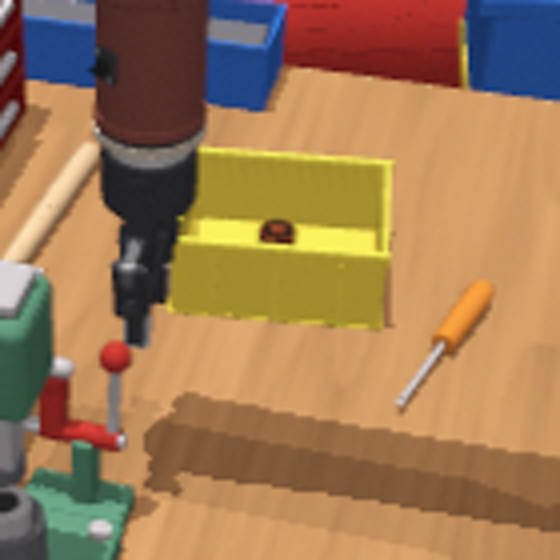

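Run:
```python
from h import *
c=cam('side');s=bot.observe();p=s['position']
for y in (20,28,35,40):
    o,d=ray(c,274.5,166.5); t=(p[1]+y-o[1])/d[1]; print(y,o+d*t-p)
im=bot.snapshot('scene');crop(im,180,170,260,260,7,'pics/sc8.png')
im=bot.snapshot('side');crop(im,250,130,300,190,10,'pics/side8.png')
print(proj(cam('scene'),[p,p+[0,0,-10],p+[0,0,-19]]),proj(c,[p,p+[0,0,-10],p+[0,0,-19]]))
```

```text
20 [-1.13695606 20.         -5.55159177]
28 [-3.216268   28.          1.11275856]
35 [-5.03566594 35.          6.94406509]
40 [-6.3352359  40.         11.10928405]
[[215.89503785 227.85310998]
 [216.18507497 229.51383401]
 [216.44288569 230.99003289]] [[275.76572892 161.49918516]
 [275.72201135 163.85792521]
 [275.683024   165.96145047]]
```

View pics/sc8.png

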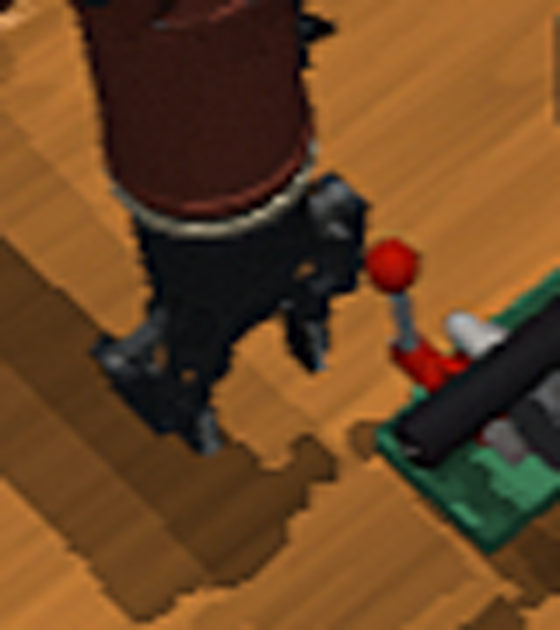

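View pics/side8.png

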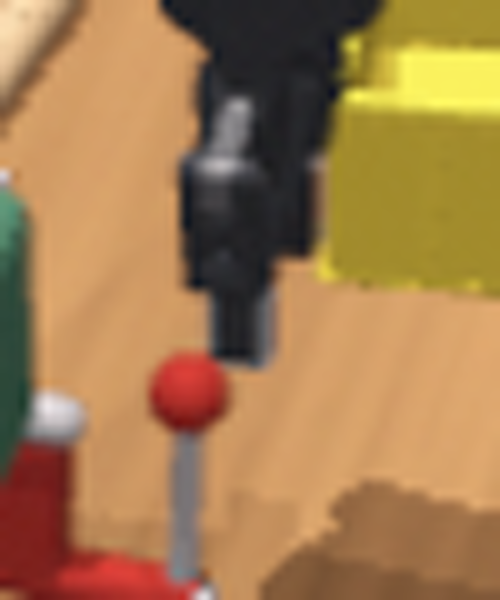

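The first sweep missed. The knob is still upright, at about (507,-18,166), because the half-open fingertips reach less far than expected and passed over it. I'll go back up and over, then straddle it again lower and with a narrower gap.

```bash
python3 -m inch '[-5,0,0.1,0,0,0,-10,0,0.1,0,0,0,-10.5,4,0.1,0,0,0,-10.5,8.5,0.1,0,0,0,-10.5,8.5,0.1,0,0,0]' 0.55; python3 -c "
from h import *
goal([506,-18,161],[-0.019,1,0])"
```

```text
clock: 12.72
position: [504.6, -13.8, 236.5]
ee_rot: [-0.007, 0.706, 0.007, 0.708]
force: [-0.4, -0.4, -0.5]
finger_gap: 0.549
clk 12.72 pos [504.6 -13.8 236.5] F [-0.4 -0.4 -0.5] gap 0.549 j [ 0.71  0.09 -0.81  1.77  0.07  1.31  1.48]
1 shift cm [ 7.55 -0.42  0.12] rot deg [ 0.   0.1 -0. ]
-1 shift cm [ 7.55 -0.42  0.12] rot deg [-1.8e+02  0.0e+00  1.0e-01]
```

```bash
python3 -m inch '[1,0,0.1,0,0,0,3,0,0.1,0,0,0,5,0,0.1,0,0,0,7.5,0,0.1,0,0,0,7.5,0,0.1,0,0,0]'; python3 -c "
from h import *
goal([506,-18,161],[-0.019,1,0])
c=cam('wrist');im=bot.snapshot('wrist');cv2.imwrite('pics/w9.png',im[:,:,::-1])
goal([506,-18,161],[-0.019,1,0])"
```

```text
clock: 13.35
position: [504.1, -19.3, 158.5]
ee_rot: [-0.004, 0.708, 0.004, 0.706]
force: [-0.3, 0.0, 0.4]
finger_gap: 0.55
clk 13.35 pos [504.1 -19.3 158.5] F [-0.3  0.   0.4] gap 0.55 j [ 0.69  0.17 -0.8   1.87  0.13  1.16  1.43]
1 shift cm [-0.25  0.13  0.19] rot deg [-0.4 -0.2 -0. ]
-1 shift cm [-0.25  0.13  0.19] rot deg [ 1.796e+02 -1.000e-01  4.000e-01]
clk 13.4 pos [505.  -19.  159.9] F [ 0.3 -0.1  0.3] gap 0.548 j [ 0.69  0.16 -0.8   1.87  0.13  1.17  1.43]
1 shift cm [-0.11  0.1   0.1 ] rot deg [-0.4 -0.1 -0. ]
-1 shift cm [-0.11  0.1   0.1 ] rot deg [ 1.796e+02 -1.000e-01  2.000e-01]
```

View pics/w9.png

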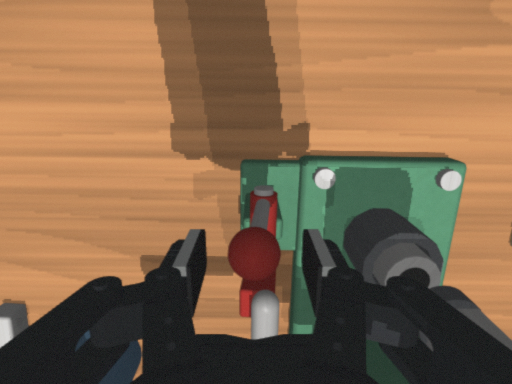

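```bash
python3 -m inch '[0,-0.8,0,0,0,0,0,-1.5,0,0,0,0,0,-2.2,0,0,0,0,0.2,-3,0,0,0,0,0.4,-3.6,0,0,0,0]'; python3 -c "
from h import *
c=cam('wrist');im=bot.snapshot('wrist');cv2.imwrite('pics/w10.png',im[:,:,::-1])
goal([506,-18,161],[-0.019,1,0])"
```

```text
clock: 14.02
position: [506.1, -54.8, 156.6]
ee_rot: [-0.005, 0.707, 0.005, 0.707]
force: [-0.1, 1.5, 1.5]
finger_gap: 0.55
clk 14.07 pos [505.9 -55.5 156.2] F [-0.7 -0.2  0.6] gap 0.553 j [ 0.74  0.17 -0.77  1.86  0.13  1.16  1.5 ]
1 shift cm [-0.48  3.75  0.06] rot deg [-0.4 -0.   0. ]
-1 shift cm [-0.48  3.75  0.06] rot deg [179.6   0.    0. ]
```

View pics/w10.png

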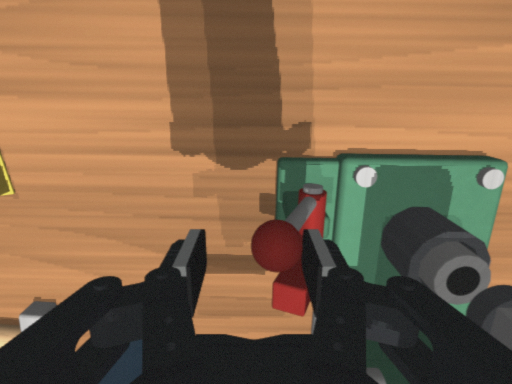

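The catch is following the finger: knob at (277,245), leaning outwards. I'll carry on along the arc.

```bash
python3 -m inch '[0.4,-1.2,0,0,0,0,1.1,-2.2,0,0,0,0,2,-3.1,0,0,0,0,3,-3.9,0,0,0,0,4,-4.6,0,0,0,0]'; python3 -c "
from h import *
c=cam('wrist');im=bot.snapshot('wrist');cv2.imwrite('pics/w11.png',im[:,:,::-1])
goal([506,-18,161],[-0.019,1,0])"
```

```text
clock: 14.7
position: [506.5, -100.6, 115.7]
ee_rot: [-0.005, 0.707, 0.005, 0.707]
force: [-0.6, 1.5, 1.2]
finger_gap: 0.549
clk 14.75 pos [ 505.8 -101.4  114.4] F [-0.3 -0.4 -0.7] gap 0.55 j [ 0.77  0.23 -0.73  1.9   0.18  1.08  1.55]
1 shift cm [-4.66  8.34  0.12] rot deg [-0.4 -0.1 -0. ]
-1 shift cm [-4.66  8.34  0.12] rot deg [179.6  -0.    0.2]
```

View pics/w11.png

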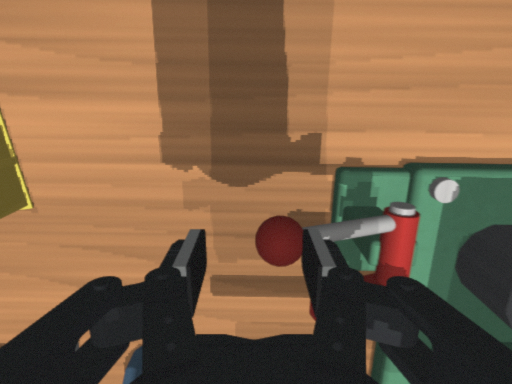

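```bash
python3 -m inch '[0.5,-0.1,0,0,0,0,1,-0.2,0,0,0,0,1,-0.2,0,0,0,0,0.5,0.2,0,0,0,0,0,0.4,0,0,0,0]'; python3 -m inch '[-2,0,0,0,0,0,-5,0,0,0,0,0,-10,0,0,0,0,0,-16,0,0,0,0,0,-22,0,0,0,0,0]' 0.8; python3 -c "
from h import *
c=cam('wrist');im=bot.snapshot('wrist');cv2.imwrite('pics/w12.png',im[:,:,::-1])
im=bot.snapshot('scene');crop(im,190,130,340,270,4,'pics/sc12.png');cv2.imwrite('pics/scene12.png',im[:,:,::-1])
im=bot.snapshot('side');crop(im,180,130,300,250,5,'pics/sd12.png');
goal([642,-75,340],[1,0.019,0])"
```

```text
clock: 15.38
position: [506.7, -95.7, 117.2]
ee_rot: [-0.005, 0.707, 0.005, 0.707]
force: [-0.8, 0.6, 0.3]
finger_gap: 0.55
clock: 16.0
position: [506.2, -95.7, 339.2]
ee_rot: [-0.005, 0.707, 0.005, 0.707]
force: [1.1, -0.2, -0.2]
finger_gap: 0.799
clk 16.15 pos [508.  -95.7 340.4] F [ 0.  -0.1 -1.1] gap 0.801 j [ 0.82  0.07 -0.75  1.57  0.05  1.51  1.65]
1 shift cm [ 0.12  1.89 13.43] rot deg [89.7  0.4 -0.2]
-1 shift cm [ 0.12  1.89 13.43] rot deg [-90.3   0.2   0.4]
```

View pics/w12.png

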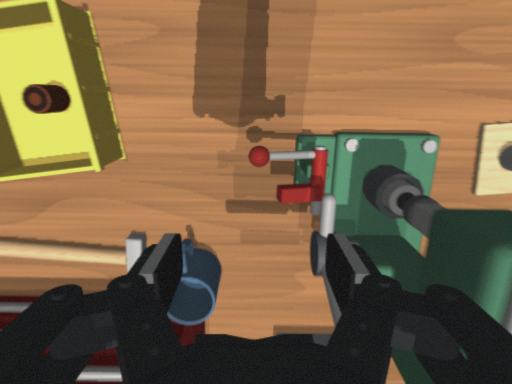

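View pics/sc12.png

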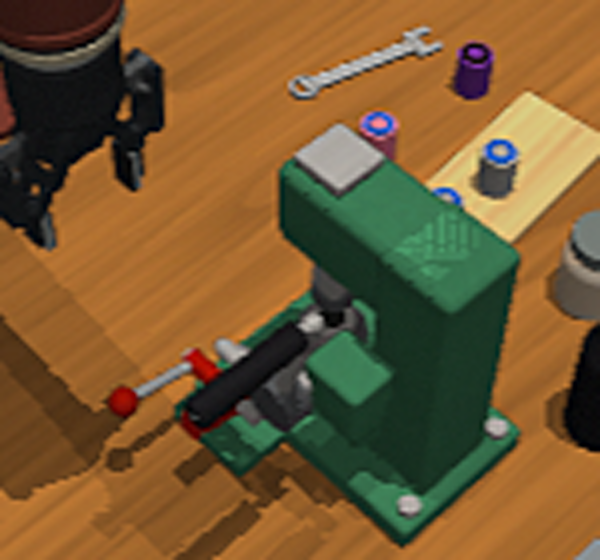

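View pics/sd12.png

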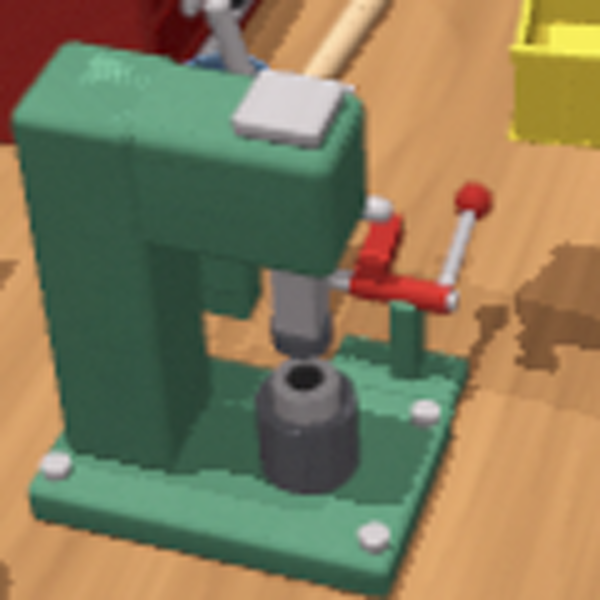

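Run:
```python
from h import *
p,r=tri([ray(cam('scene'),220.5,230.5),ray(cam('side'),274.6,170),ray(cam('wrist'),260,156)])
h=np.array([609.8,96.8,0])+R.from_euler('z',.019).apply([-105,-110,85])
print(p,r,h,'q',np.arctan2(-(p-h)[1],(p-h)[2]), np.linalg.norm((p-h)[1:]))
for X in [(35,-172,286),(-105,-172,242),(0,-172,150)]: print(np.array([609.8,96.8,0])+R.from_euler('z',.019).apply(X))
```

```text
[508.12188603 -88.95769053 104.5791442 ] [np.float64(1.0540727014301816), np.float64(3.753711147073755), np.float64(3.9132330931679276)] [506.90882618 -15.17502557  85.        ] q 1.3114120171010741 76.3362596448411
[648.06148607 -74.50399494 286.        ]
[508.08675531 -77.1638349  242.        ]
[613.06780338 -75.16895493 150.        ]
```

The catch is open at q≈1.31 (knob triangulated at (508,-89,105)). Next I'll move above the lever grip.

```bash
python3 -m inch '[-1.5,0,0,10,0,0,-1.5,0.5,0,20,0,0,-1.5,1,2,30,0,0,-1.5,1.5,5,40,0,0,-1.5,2.1,8,50,0,0]' 0.8 && python3 -c "
from h import *
goal([648,-75,355],[1,0.019,0])"
```

```text
clock: 16.77
position: [586.7, -74.0, 350.8]
ee_rot: [0.296, 0.642, -0.297, 0.642]
force: [-0.4, -0.3, 0.3]
finger_gap: 0.798
clk 16.77 pos [586.7 -74.  350.8] F [-0.4 -0.3  0.3] gap 0.798 j [ 0.64  0.25 -0.74  1.38  0.17  1.57  0.63]
1 shift cm [-0.43  4.6   4.05] rot deg [39.3 -0.   0.1]
-1 shift cm [-0.43  4.6   4.05] rot deg [-1.407e+02 -1.000e-01 -0.000e+00]
```

```bash
python3 -m inch '[-0.4,1.5,1.3,10,0,0,-0.4,2.8,2.5,20,0,0,-0.4,4.6,4,30,0,0,-0.4,4.6,4,39,0,0,-0.4,4.6,4,39,0,0]' 0.8 && python3 -c "
from h import *
goal([648,-75,286],[1,0.019,0])
c=cam('wrist');im=bot.snapshot('wrist');cv2.imwrite('pics/w13.png',im[:,:,::-1])
print(proj(c,[[648,-75,286],[649,-125,286],[647,-25,286]]))"
```

```text
clock: 17.4
position: [647.0, -73.9, 354.5]
ee_rot: [0.491, 0.509, -0.492, 0.508]
force: [0.5, 0.4, -0.1]
finger_gap: 0.8
clk 17.4 pos [647.  -73.9 354.5] F [ 0.5  0.4 -0.1] gap 0.8 j [ 0.48  0.37 -0.63  1.22  0.21  1.62 -0.07]
1 shift cm [6.85 0.11 0.12] rot deg [ 0.8 -0.   0.1]
-1 shift cm [6.85 0.11 0.12] rot deg [-179.2   -0.2   -0. ]
[[254.11769332 200.82550575]
 [253.35618485 262.89793251]
 [254.97952073 130.57583573]]
```

View pics/w13.png

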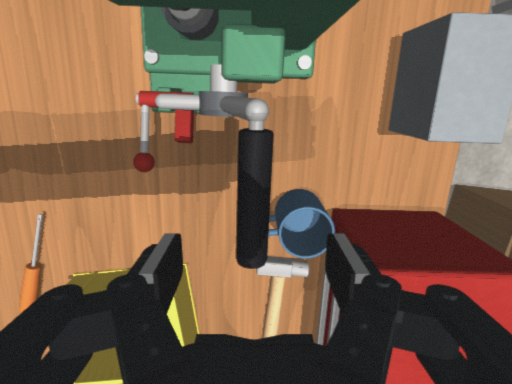

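The grip lies at columns 237–271 and rows 130–265, as predicted. I'll descend and close on it.

```bash
python3 -m inch '[2,0.1,0,0,0,0,4,0.1,0,0,0,0,6,0.1,0,0,0,0,7.2,0.1,0,0,0,0,7.2,0.1,0,0,0,0]' 0.8 && python3 -m inch '[0,0,0,0,0,0,0,0,0,0,0,0,0,0,0,0,0,0,0,0,0,0,0,0,0,0,0,0,0,0]' 0 80;  python3 -c "
from h import *
goal([648,-75,286],[1,0.019,0])
c=cam('wrist');im=bot.snapshot('wrist');cv2.imwrite('pics/w14.png',im[:,:,::-1])"
```

```text
clock: 18.08
position: [647.7, -74.4, 282.9]
ee_rot: [0.492, 0.508, -0.492, 0.508]
force: [0.1, 0.4, 0.1]
finger_gap: 0.799
clock: 18.7
position: [647.1, -74.3, 284.8]
ee_rot: [0.492, 0.508, -0.493, 0.507]
force: [-8.6, -0.1, 7.9]
finger_gap: 0.226
clk 18.7 pos [647.1 -74.3 284.8] F [-8.6 -0.1  7.9] gap 0.226 j [ 0.5   0.38 -0.63  1.34  0.22  1.49 -0.08]
1 shift cm [-0.12  0.09  0.07] rot deg [0.7 0.  0.1]
-1 shift cm [-0.12  0.09  0.07] rot deg [-1.793e+02 -2.000e-01  1.000e-01]
```

View pics/w14.png

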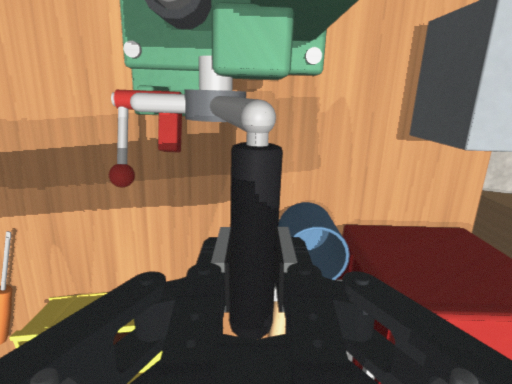

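```bash
python3 -m inch '[-0.2,-1,0,0,0,0,-0.4,-2,0,0,0,0,-0.45,-3,0,0,0,0,-0.4,-4.2,0,0,0,0,-0.3,-5.2,0,0,0,0]';  python3 -c "
from h import *
goal([648,-75,286],[1,0.019,0])
c=cam('wrist');im=bot.snapshot('wrist');cv2.imwrite('pics/w15.png',im[:,:,::-1])"
```

```text
clock: 19.38
position: [597.6, -74.4, 288.5]
ee_rot: [0.494, 0.507, -0.49, 0.509]
force: [5.8, 4.4, 6.1]
finger_gap: 0.222
clk 19.38 pos [597.6 -74.4 288.5] F [5.8 4.4 6.1] gap 0.222 j [ 0.57  0.27 -0.64  1.47  0.16  1.45 -0.04]
1 shift cm [0.28 5.03 0.23] rot deg [ 0.7 -0.1 -0.3]
-1 shift cm [0.28 5.03 0.23] rot deg [-1.792e+02  5.000e-01 -1.000e-01]
```

View pics/w15.png

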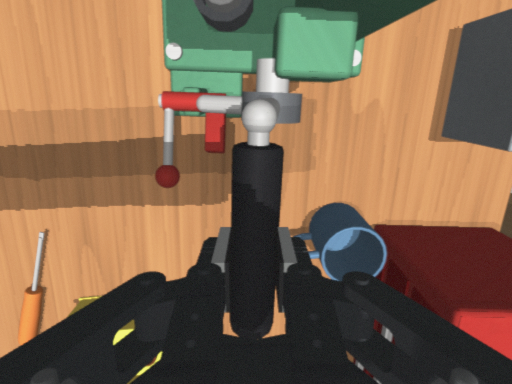

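```bash
python3 -m inch '[0.15,-1,0,0,0,0,0.7,-3,0,0,0,0,1.5,-4.8,0,0,0,0,2.3,-6.2,0,0,0,0,3.1,-7.3,0,0,0,0]';  python3 -c "
from h import *
goal([508,-77,242],[1,0.019,0])"
```

```text
clock: 20.05
position: [526.4, -74.6, 259.8]
ee_rot: [0.494, 0.506, -0.488, 0.511]
force: [3.0, 11.0, 16.1]
finger_gap: 0.223
clk 20.05 pos [526.4 -74.6 259.8] F [ 3.  11.  16.1] gap 0.223 j [ 0.66  0.12 -0.64  1.69  0.07  1.35  0.04]
1 shift cm [ 1.76 -1.87  0.18] rot deg [ 0.9 -0.1 -0.6]
-1 shift cm [ 1.76 -1.87  0.18] rot deg [-179.1    0.9   -0.2]
```

```bash
python3 -m inch '[0.7,-0.8,-0.1,0,0,0,1.4,-1.4,-0.2,0,0,0,1.6,-1.6,-0.3,0,0,0,1.8,-1.8,-0.3,0,0,0,1.8,-1.8,-0.3,0,0,0]';  python3 -c "
from h import *
goal([508,-77,242],[1,0.019,0])
im=bot.snapshot('scene');crop(im,190,130,340,270,4,'pics/sc16.png')
im=bot.snapshot('side');crop(im,180,130,300,250,5,'pics/sd16.png')
im=bot.snapshot('wrist');cv2.imwrite('pics/w16.png',im[:,:,::-1])
goal([508,-77,242],[1,0.019,0])"
```

```text
clock: 20.68
position: [507.6, -74.3, 242.1]
ee_rot: [0.494, 0.506, -0.49, 0.51]
force: [-2.0, 3.8, 25.9]
finger_gap: 0.226
clk 20.68 pos [507.6 -74.3 242.1] F [-2.   3.8 25.9] gap 0.226 j [ 0.67  0.08 -0.64  1.75  0.05  1.32  0.05]
1 shift cm [0.01 0.03 0.27] rot deg [ 0.7  0.1 -0.4]
-1 shift cm [0.01 0.03 0.27] rot deg [-1.793e+02  7.000e-01  1.000e-01]
clk 20.82 pos [507.6 -74.3 242. ] F [-3.   4.  26.1] gap 0.225 j [ 0.67  0.08 -0.64  1.75  0.05  1.32  0.05]
1 shift cm [0.01 0.03 0.27] rot deg [ 0.8  0.  -0.4]
-1 shift cm [0.01 0.03 0.27] rot deg [-1.792e+02  6.000e-01  1.000e-01]
```

View pics/sd16.png

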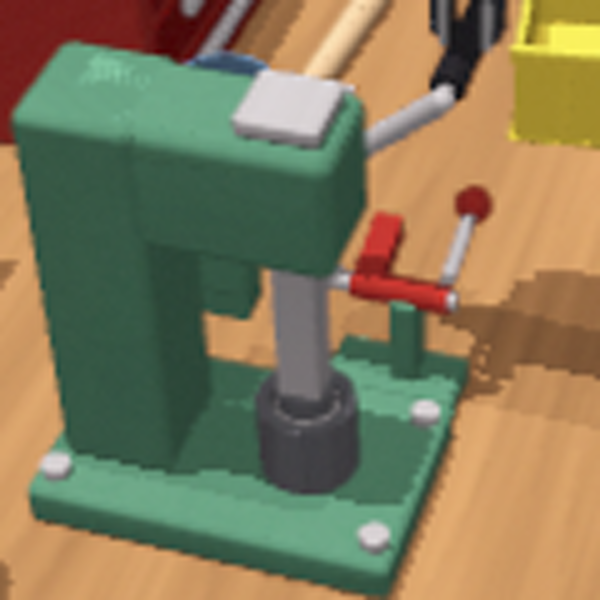

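View pics/w16.png

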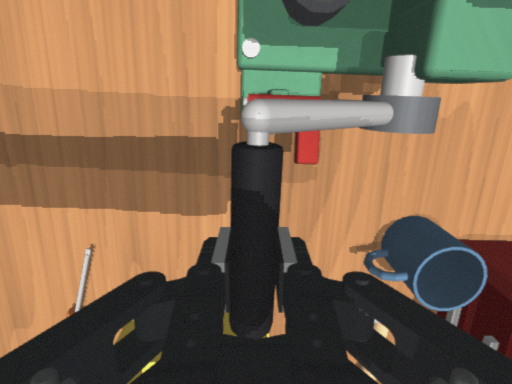

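View pics/sc16.png

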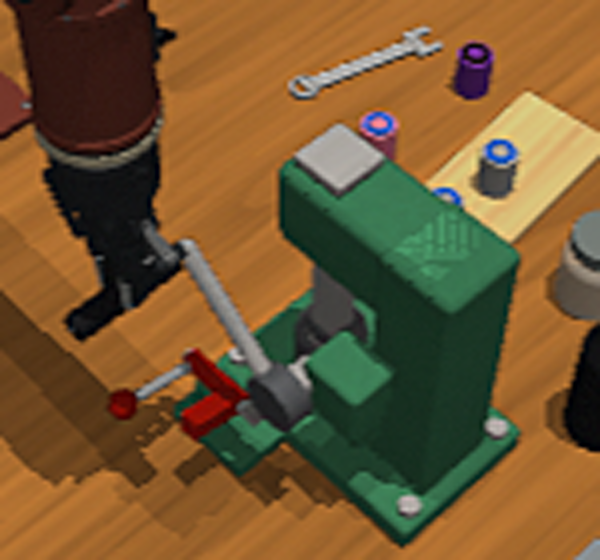

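```bash
python3 -m inch '[0.1,-0.1,0,0,0,0,0.2,-0.2,0,0,0,0,0.3,-0.3,0,0,0,0,0.3,-0.3,0,0,0,0,0.3,-0.3,0,0,0,0]';  python3 -c "
from h import *
goal([508,-77,242],[1,0.019,0])
"
```

```text
clock: 21.45
position: [506.9, -74.4, 241.2]
ee_rot: [0.495, 0.504, -0.489, 0.512]
force: [-0.0, 5.1, 36.3]
finger_gap: 0.225
clk 21.45 pos [506.9 -74.4 241.2] F [-0.   5.1 36.3] gap 0.225 j [ 0.67  0.08 -0.64  1.76  0.05  1.31  0.05]
1 shift cm [-0.08  0.1   0.27] rot deg [ 0.8  0.1 -0.7]
-1 shift cm [-0.08  0.1   0.27] rot deg [-179.2    1.2    0.2]
```

The last 4 mm of commanded travel moved the lever only about 1 mm while the force rose by 10 N, so it's on its stop. One last overview before handing in.

```bash
python3 -m inch '[0,0,0,0,0,0,0,0,0,0,0,0,0,0,0,0,0,0,0,0,0,0,0,0,0,0,0,0,0,0]'; python3 -c "
from h import *
for n in ('scene','side'):
  im=bot.snapshot(n);cv2.imwrite('pics/'+n+'17.png',im[:,:,::-1])"
```

```text
clock: 22.08
position: [506.9, -74.4, 241.2]
ee_rot: [0.495, 0.504, -0.489, 0.512]
force: [1.9, 5.7, 35.5]
finger_gap: 0.225
```

View pics/side17.png

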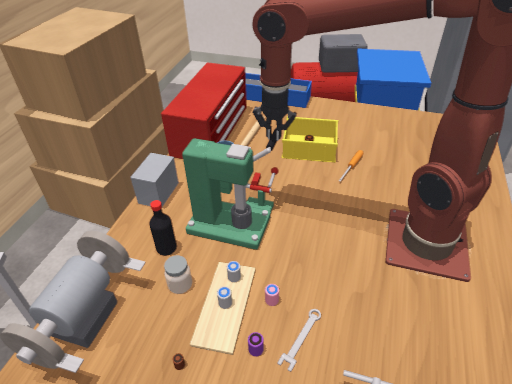

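View pics/scene17.png

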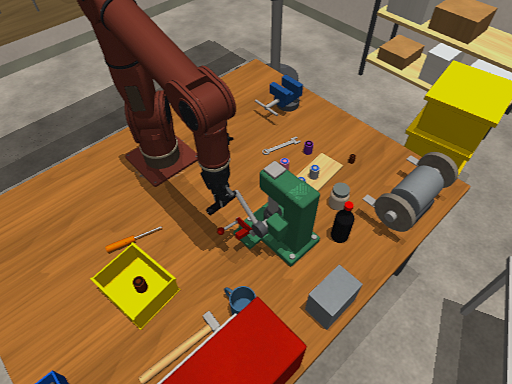

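The overview shows the bush in the crate (side 309,139; scene 140,284) and both clean bushes standing (side 234,271 and 225,296). The catch is open (knob at scene 221,231), the lever is held down, and everything else is undisturbed.

```bash
python3 -c "
from station import bot
print(bot.finish_job())"
```

```text
the job is handed in; nothing more can be done
None
```

I did the job in the order asked and handed it in at about 22 s, with the gripper still holding the lever at its stop.

- **Worn bush:** it stands inside the yellow crate, and both clean bushes are still in their places on the board.
- **Catch:** it is open at about 1.31 rad. I measured that just before pulling the lever, and it still looked open in the last pictures. The camera rays to the knob disagreed by up to 4 mm, which is still well past the 0.9 needed. My first sweep passed over the knob without moving it; the second, lower one opened the catch.
- **Lever:** the grip is at (507, -74, 241) mm, within about 3 mm of where I worked out the stop to be. Commanding 4 mm more moved it only about 1 mm and raised the force from 26 to 36 N, and both then held steady. That is how I judged it to be on its stop; the joint angle itself can't be read.
- **New bush:** the side view shows the ram down in the eye with the bush no longer standing proud. I didn't measure its depth.
- **Other readings:** there is a sideways force of about 5 N on the grip. The finger gap reads about 19 mm on the 24 mm grip, but the hold is steady. I saw nothing else on the bench disturbed.

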